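Set a power strop to its third speed click

ROBOT

A 6-joint arm with a two-finger parallel gripper is mounted at the origin on the work surface. World frame = base frame: x ahead of the robot, y to its left, z up, the work surface at z = 0. Lengths are in m, angles in rad, forces in N, time in s.
With the tool pointing down it reaches from about 0.3 to 0.875 m from the base axis. Payload 6.4 kg.
Tool frame: the origin (TCP) lies midway between the tips of the shut fingers; the grasp point (between the pads) lies 19 mm behind it; y points along the fingers, x is the direction in which the jaws open and shut, and the axes are right-handed (so a half turn about y gives the same grasp; the last joint's range is limited). The gripper opens to 85 mm and grips with 20 to 120 N. Pads are 22 mm wide; open, the fingers measure 114 mm over their backs; the gripper's body (76 mm by 85 mm) begins 54 mm behind the grasp point. The pads swing forward as they close: fully open they stand 13 mm farther back than shut.
Start: joints at [1.037, 0.181, 1.607, -0, 1.354, -0.206], TCP at [0.185, 0.544, 0.231] pointing down, gripper open.
Joint ranges: [-2.99, 2.99], [-0.89, 2.07], [0.3, 2.58], [-1.14, 4.28], [0, 2.63], [-3.12, 3.12]. Speed limits (rad/s): [2.57, 2.57, 3.01, 3.14, 3.14, 3.14].

INTERFACE

Orientations are given as a unit quaternion [w, x, y, z].
In Python, from bench import ctrl gives the robot as it stands.
- The arm moves only by the tool step_arm, never from a script. Its argument "commands" is a list of rows, each a list of 7 numbers: the turn, a rotation vector about the tool's x, y, z in units of 6 degrees (1.0 is 6 degrees), then the shift along the tool's x, y, z in units of 30 mm (1.0 is 30 mm), then the opening, from 0 (shut) to 1 (fully open). A call has 1 to 10 rows; each row shifts and turns the commanded pose from where the row before left it, along the tool's axes as they then stand; what a row does not reach is not made up. A row lasts 1/10 s, in which the tool goes at most 50 mm and 8.59 degrees, less where a joint would pass 70% of its speed; a pose out of reach is approached as far as the arm can. A call with a number of a shift or a turn outside -1 to 1 is refused whole. A call with a gripper value outside its range is refused whole. The fingers move at their own pace and stop on an object; the grip force is fixed at half the most. Time passes only in rows, so rows that do not move let the fingers close. It gives the time, the measured TCP pose, the force and the opening at its end, in the units of the state.
- ctrl.get_obs(): the state, without advancing time (a new reading comes with each control period).
- ctrl.camera(name): name is "side" or "top" or "wrist"; returns (picture, depth): 400x640x3 uint8, blue, green, red; 400x640 float32, m along the optical axis (not along the pixel's ray), 0 where there is no reading.
- ctrl.get_calibration(name): a dict with "intrinsics" (3x3 intrinsics, pixels), "R" (3x3) and "t" (3): a world point X has camera coordinates R X + t. Camera axes: x right, y down, z forward; pixel columns grow to the right and rows downward; lengths in m; the calibration is good to about 2 mm. A picture is of the moment at which its call begins: read the wrist's pose just before it. get_calibration takes no time and is no camera call; for the wrist camera it gives the pose at the moment of the call.
- ctrl.hand_in(): hands the job in, once; it reports no verdict.
Trained networks look in the newest picture that a camera, given by its name, has taken for a name from the list of things; names that differ only in an ending like _2 or _b are one class to them, and where a whole thing is asked for, a point or a joint stands for the part that bears it (a point fixed in the world has none). Each returns a list of dicts, best first, with "p" (0 to 1); they miss things now and then, are a little off and sometimes report something else, mostly with a low value. They report only what shows in the picture. A call takes as long as a camera call.
- ctrl.boxes_of(thing, camera): "point" ([x, y, z] in m, in the coordinates of the camera as it stood for that picture, good to about 4 mm: the middle of the surface that is visible of it).
- ctrl.silhouettes(thing, camera): "pixels" (400x640 bool, what is visible of it).
The state is a dict: "time_s": time; "q": joint angles; "dq": joint speeds; "joint_efforts": joint torques, N m; "eef_pos": TCP position; "eef_rot": TCP orientation; "wrist_force": force on the tool from outside, world axes, zero at the start; "torque": the same for the moment, N m; "opening": opening from 0.0 (shut) to 1.0 (fully open).
Only numpy, scipy, OpenCV 4.12 (cv2) and the standard library are available. Lean on these libraries where they do the work, as an engineer would, in place of code of your own. Each camera call takes 0.05 s, during which the arm holds its last target.

TASK

The speed lever of this bench honing machine has been left part-way along its slot, and the drive only starts again from off. With your fingertips, gently push the lever all the way back into its off notch, at the end of the slot away from the honing wheels, then push it towards the wheels three clicks (you can feel each one) and leave it resting in the third notch past off without ever running on past that notch (faster would burn the edge of a tool). Only push the lever, do not pinch it, and leave the tools lying around the machine where they are.

Things in the scene. Friction and masses are not known exactly. Their poses are not given: they have to be found in the camera images.
- power_strop: Bench honing machine, bolted down: grey housing 160 mm deep (its x), 240 wide (y), 120 high, flat top; two honing wheels side by side on a spindle out of its -y end (125 mm across, y -138 to -192 mm, tops 139 mm above the bench). Origin on the bench under the housing's centre; x away from the operator, y to the operator's left, z up. The lever slot runs along y in the top, at x = 0.
- speed_lever (a joint): Speed lever's slide along the slot, m: 0 = off, growing towards the wheels (machine -y). Spring ball notches at 0, 0.014, 0.028, 0.042 (third click), 0.056, 0.070; end stops -0.004, 0.074. About 5 N moves it out of a notch; the resistance fades to nothing 7 mm on (half-way), then it jumps by itself into the next notch. It starts in the first, second or third click.
- paddle_centre (a point): Centre of the lever's black flat-sided paddle, which stands up on a thin steel stem through the slot: 26 mm in x, 14 mm in y (the sliding direction), 32 mm tall, from 14 to 46 mm above the housing's top, so this point is 30 mm above the top and 150 mm above the bench. Rides with the lever; axes as the machine's.
- mallet: Bystander: round carver's mallet standing on its copper head (72 mm across, 84 mm high), black handle up, 185 mm tall in all; origin at the centre of its underside.
- gouge_wide: Bystander: wood carving gouge lying flat, wooden handle 125 mm long and 24 mm thick, steel blade 105 mm by 20 mm pointing along its +x; origin on the bench near the ferrule between the two.
- gouge_narrow: Bystander: wood carving gouge lying flat, wooden handle 125 mm long and 24 mm thick, steel blade 95 mm by 10 mm pointing along its +x; origin on the bench near the ferrule between the two.
- compound_bar: Bystander: pale bar of honing compound in a cardboard sleeve, 110 by 34 by 27 mm, lying flat; origin at the centre of its underside.
- off_notch (a point): The off notch: point on the slot's line at the height of the housing's top, 120 mm above the bench, under the lever when it is off; axes as the machine's (machine y = +55 mm). Beside the slot, on the operator's side, an aluminium plate has one engraved black bar per notch; the bars get longer from off towards the wheels.

How it is judged:
By the outcome, as a careful person would: the job done as asked, in the order asked, and still so for the second after the job is handed in, with the robot touching nothing.
It also fails if it takes over 70 s, if anything falls off the work surface, if the arm or the gripper's body presses on something with over 40 N, if the wrist force passes 120 N, or if a joint passes its speed limit or range.

## Working session

There is one attempt and no reset: what is moved stays moved. The work goes in short steps, Python scripts to look and compute and a tool call to move; the robot and the scene stay as the last step left them, time stands still between calls to the robot, and variables do not carry over. Pictures are saved under pics/ and viewed, and the job is handed in when it is done.

Besides the shell and the picture viewer there is one more tool, called after "Request:" in YAML: its name, and indented under it one key for each argument. step_arm: Moves the arm, as the interface text tells. Its arguments: {"type":"object","properties":{"commands":{"type":"array"}},"required":["commands"]}

```bash
mkdir -p pics; ls; python3 - <<'E'
from bench import ctrl
import cv2,numpy as np
o=ctrl.get_obs();print({k:np.round(v,3) for k,v in o.items()})
for n in ["side","top","wrist"]:
    im,d=ctrl.camera(n);cv2.imwrite(f"pics/{n}0.png",im)
    c=ctrl.get_calibration(n);R,t=np.array(c["R"]),np.array(c["t"])
    print(n,"cam at",np.round(-R.T@t,3))
    for th in ["power_strop","paddle_centre","speed_lever","mallet","gouge_wide","gouge_narrow","compound_bar"]:
        for b in ctrl.boxes_of(th,n)[:2]:
            print(th,round(b["p"],2),np.round(R.T@(np.array(b["point"])-t),3))
E
```

```text
pics
{'time_s': np.float64(0.0), 'q': array([ 1.037,  0.182,  1.608,  0.   ,  1.354, -0.206]), 'dq': array([-0.   , -0.   ,  0.001,  0.   ,  0.   ,  0.   ]), 'joint_efforts': array([ 3.0000e-03, -4.4486e+01, -3.5134e+01, -0.0000e+00,  9.0000e-03,
        0.0000e+00]), 'eef_pos': array([0.185, 0.544, 0.23 ]), 'eef_rot': array([-0.575,  0.575,  0.411, -0.412]), 'wrist_force': array([-0.281,  0.274,  0.143]), 'torque': array([ 0.014, -0.011,  0.032]), 'opening': np.float64(1.003)}
side cam at [0.395 0.522 0.588]
power_strop 0.73 [0.558 0.182 0.115]
paddle_centre 0.81 [0.559 0.18  0.153]
speed_lever 0.86 [0.565 0.18  0.15 ]
mallet 0.91 [0.697 0.292 0.081]
mallet 0.23 [0.558 0.185 0.115]
gouge_wide 0.88 [0.486 0.317 0.02 ]
gouge_narrow 0.53 [0.56  0.184 0.113]
gouge_narrow 0.22 [0.562 0.181 0.151]
compound_bar 0.57 [0.779 0.121 0.027]
top cam at [0.397 0.091 0.956]
power_strop 0.81 [0.57  0.118 0.117]
paddle_centre 0.49 [0.563 0.177 0.158]
paddle_centre 0.38 [0.492 0.314 0.021]
speed_lever 0.64 [0.445 0.108 0.022]
speed_lever 0.42 [0.56  0.178 0.168]
mallet 0.66 [0.781 0.111 0.031]
gouge_wide 0.78 [0.49  0.313 0.023]
gouge_narrow 0.59 [0.441 0.109 0.022]
compound_bar 0.8 [0.786 0.109 0.03 ]
wrist cam at [0.121 0.565 0.375]
gouge_narrow 0.62 [0.409 0.192 0.015]
```

View pics/side0.png

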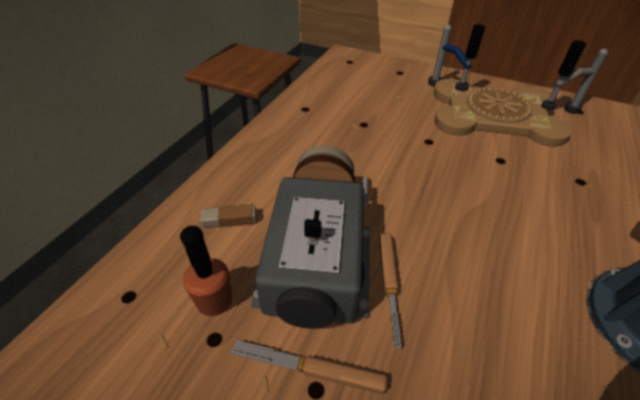

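View pics/top0.png

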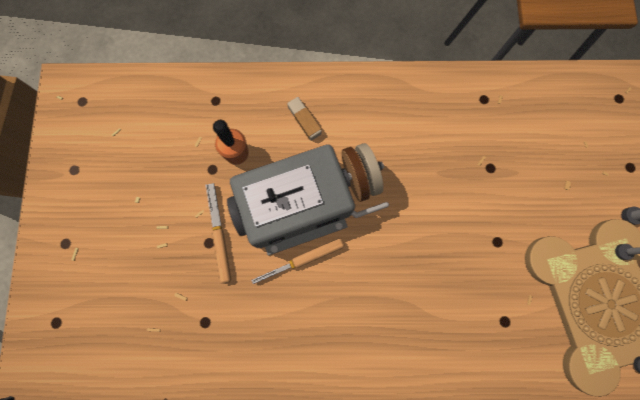

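View pics/wrist0.png

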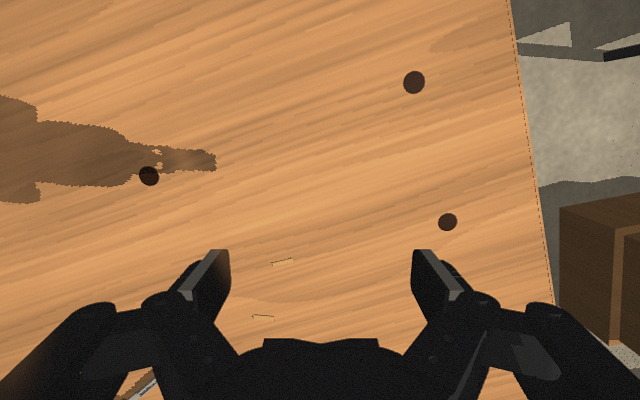

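Side view: machine near (315,245), with the paddle at (313,229). Top view: housing near (292,197), paddle near (271,195), and the wheels towards image right. Next I fit the machine's pose from depth.

```bash
cat > h.py <<'E'
from bench import ctrl
import cv2,numpy as np
def cloud(n):
    im,d=ctrl.camera(n);c=ctrl.get_calibration(n);K=np.array(c["intrinsics"]);R=np.array(c["R"]);t=np.array(c["t"])
    v,u=np.mgrid[0:400,0:640]
    P=np.stack([(u-K[0,2])/K[0,0]*d,(v-K[1,2])/K[1,1]*d,d],-1)
    return im,d,(P-t)@R,(K,R,t)
E
python3 - <<'E'
from h import *
from scipy.spatial.transform import Rotation as Ro
for n in ["top","side"]:
    im,d,W,cal=cloud(n); cv2.imwrite(f"pics/{n}_zoom.png",cv2.resize(im[130:290,180:440] if n=="top" else im[130:340,230:400],None,fx=3 if n=="top" else 2.8,fy=3 if n=="top" else 2.8,interpolation=cv2.INTER_CUBIC))
    near=(d>0)&(np.hypot(W[...,0]-.56,W[...,1]-.12)<.17)
    z=W[...,2]; m=near&(z>.112)&(z<.128)
    print(n,m.sum(),"median z",np.median(z[m]))
    m2=cv2.morphologyEx(m.astype(np.uint8),cv2.MORPH_OPEN,np.ones((5,5)))>0
    print(cv2.minAreaRect((W[m2][:,:2]*1000).astype(np.float32)))
    g=im.min(-1); pl=m&(g>110)
    nn,l,s,c=cv2.connectedComponentsWithStats(cv2.morphologyEx(pl.astype(np.uint8),cv2.MORPH_CLOSE,np.ones((5,5))))
    k=1+np.argmax(s[1:,4]); print("plate",s[k],cv2.minAreaRect((W[(l==k)&m][:,:2]*1000).astype(np.float32)))
    p=near&(z>.135)&(z<.175)&(np.hypot(W[...,0]-.562,W[...,1]-.178)<.035)
    print("paddle",p.sum(),W[p].mean(0),W[p].min(0),W[p].max(0),cv2.minAreaRect((W[p&(z>.155)][:,:2]*1000).astype(np.float32)))
    for th in ["paddle_centre","speed_lever"]:
        for s_ in ctrl.silhouettes(th,n)[:2]:
            q=s_["pixels"]&(d>0); print(th,s_["p"],q.sum(),W[q].mean(0))
o=ctrl.get_obs();q=o["eef_rot"];print(Ro.from_quat(q[[1,2,3,0]]).as_matrix().round(3))
E
```

```text
top 7186 median z 0.11600425241487194
((587.7835083007812, 107.37356567382812), (148.1355438232422, 294.6437072753906), 19.24965476989746)
plate [ 232  163   91   77 4304] ((568.896484375, 168.374267578125), (139.8936767578125, 168.35635375976562), 19.504785537719727)
paddle 104 [0.56075698 0.17738694 0.16261636] [0.55015531 0.16898023 0.13855297] [0.57501851 0.18637102 0.1698681 ] ((562.8279418945312, 178.23876953125), (24.80531883239746, 13.964839935302734), 18.420188903808594)
paddle_centre 0.65 103 [0.56115184 0.17691968 0.16109118]
paddle_centre 0.32 11599 [0.57026617 0.11271105 0.10398047]
speed_lever 0.56 106 [0.56087092 0.17665821 0.15985175]
side 9765 median z 0.11575400990606015
((589.8749389648438, 108.72430419921875), (150.09136962890625, 294.75408935546875), 19.754568099975586)
plate [ 279  198   65   74 3033] ((571.2905883789062, 159.69500732421875), (87.73136138916016, 148.65020751953125), 19.285608291625977)
paddle 312 [0.5628763  0.18252881 0.15668457] [0.55114942 0.16945227 0.13538522] [0.57669734 0.18834288 0.16947318] ((563.8014526367188, 179.55078125), (25.60767936706543, 14.439824104309082), 25.794347763061523)
paddle_centre 0.91 332 [0.56314269 0.18244079 0.15384732]
speed_lever 0.73 352 [0.56266296 0.18242838 0.15171556]
[[ 0.322  0.    -0.947]
 [ 0.947  0.     0.322]
 [ 0.    -1.    -0.   ]]
```

View pics/top_zoom.png

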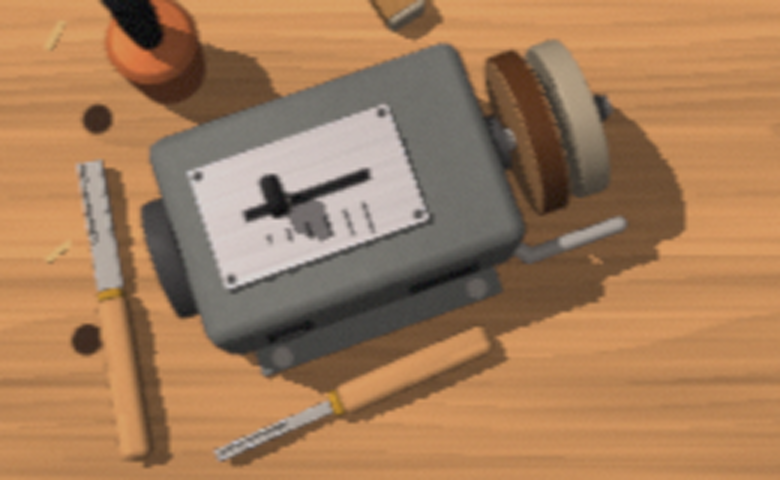

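View pics/side_zoom.png

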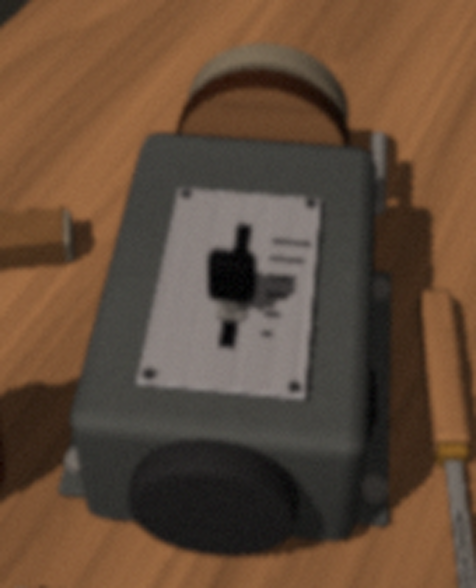

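```bash
python3 - <<'E'
from h import *
c=ctrl.get_calibration("top");K=np.array(c["intrinsics"]);R=np.array(c["R"]);t=np.array(c["t"])
def ray(zu,zv,z):
    u=(zu+.5)/3-.5+180;v=(zv+.5)/3-.5+130
    d=R.T@np.linalg.inv(K)@[u,v,1];o=-R.T@t
    return (o+d*(z-o[2])/d[2])[:2]
for nm,pts in dict(plate=[(190,172),(385,104),(430,215),(232,289)],screws=[(198,176),(381,112),(419,214),(231,280)],slot=[(245,216),(370,174)],bars=[(269,239),(289,234),(348,219),(369,217)]).items():
    P=np.array([ray(*p,.12) for p in pts]);print(nm,P.round(4).tolist(),P.mean(0).round(4))
    e=P[1]-P[0];print(" dir0-1 yaw deg",np.degrees(np.arctan2(e[0],-e[1])),np.linalg.norm(e))
im,d,W,cal=cloud("top")
# slope: normals of top: use strictly flat top z by restricting plate interior
s=d.copy()
m=np.zeros((400,640),np.uint8);cv2.fillPoly(m,[np.array([[245,190],[306,168],[321,200],[259,223]])],1)
z=W[...,2][m>0];print("plate z",np.median(z))
E
```

```text
plate [[0.5874, 0.2428], [0.6365, 0.1046], [0.5555, 0.0731], [0.5039, 0.2111]] [0.5708 0.1579]
 dir0-1 yaw deg 19.559757126468924 0.14671347940720103
screws [[0.5844, 0.2371], [0.6306, 0.1074], [0.5562, 0.0808], [0.5102, 0.212]] [0.5703 0.1593]
 dir0-1 yaw deg 19.59431581201128 0.13758663865232196
slot [[0.5554, 0.2032], [0.5852, 0.1153]] [0.5703 0.1592]
 dir0-1 yaw deg 18.712487661600527 0.09277763787942898
bars [[0.539, 0.186], [0.5424, 0.172], [0.5529, 0.1307], [0.5543, 0.116]] [0.5471 0.1512]
 dir0-1 yaw deg 13.989293788634805 0.0143909658893834
plate z 0.12081878411040742
```

Request:
step_arm:
  commands:
    - [0,0,0,-0.47,0,-1,1]
    - [0,0,0,-0.47,0,-1,1]
    - [0,0,0,-0.47,0,-1,1]
    - [0,0,0,-0.47,0,-1,1]
    - [0,0,0,-0.47,0,-1,1]
    - [0,0,0,-0.47,0,-1,1]
    - [0,0,0,-0.47,0,-1,1]
    - [0,0,0,-0.47,0,-1,1]
    - [0,0,0,-0.47,0,-1,1]
    - [0,0,0,-0.47,0,-1,1]

```text
time_s: 2.55
eef_pos: [0.4246, 0.3133, 0.2315]
eef_rot: [-0.575, 0.575, 0.412, -0.412]
wrist_force: [-0.5, 0.1, -0.4]
opening: 0.999
```

Request:
step_arm:
  commands:
    - [0,-0.91,0,0,0,0,1]
    - [0,-0.91,0,0,0,0,1]
    - [0,-0.91,0,0,0,0,1]
    - [0,-0.91,0,0,0,0,1]
    - [0,-0.91,0,0,0,0,1]
    - [0,-0.91,0,0,0,0,1]
    - [0,-0.91,0,0,0,0,1]
    - [0,0,0,0,0,0,1]
    - [0,0,0,0,0,0,1]

```text
time_s: 3.45
eef_pos: [0.4238, 0.3143, 0.2313]
eef_rot: [-0.409, 0.409, 0.577, -0.577]
wrist_force: [-1.1, 0.8, 0.5]
opening: 0.997
```

```bash
cat > st.py <<'E'
from h import *
from scipy.spatial.transform import Rotation as Ro
import sys
ny=np.array([-.3338,.9426,0]);nx=np.array([.9426,.3338,0]);C=np.array([.5703,.1592,.12])-.020*ny  # machine frame origin at top height
o=ctrl.get_obs();M=Ro.from_quat(o["eef_rot"][[1,2,3,0]]).as_matrix()
p=o["eef_pos"]-C
print("t",round(float(o["time_s"]),2),"eef",o["eef_pos"].round(4),"mach x,y mm",(1000*p@nx).round(1),(1000*p@ny).round(1),"toolx yaw",np.degrees(np.arctan2(M[1,0],M[0,0])).round(2),"down",M[:,1].round(3))
f=o["wrist_force"];print("F",f.round(2),"along my",(f@ny).round(2),"open",round(float(o["opening"]),3))
E
python3 st.py; python3 - <<'E'
from h import *
for th in ["mallet","wrist"]:0
im,_=ctrl.camera("wrist");cv2.imwrite("pics/w1.png",im)
E
```

```text
t 3.45 eef [0.4238 0.3143 0.2313] mach x,y mm -86.3 215.1 toolx yaw 109.29 down [ 0.  0. -1.]
F [-1.08  0.78  0.52] along my 1.1 open 0.997
```

Request:
step_arm:
  commands:
    - [0,0,0,-0.97,0,-0.48,1]
    - [0,0,0,-0.97,0,-0.48,1]
    - [0,0,0,-0.97,0,-0.48,1]
    - [0,0,0,-0.97,0,-0.48,1]
    - [0,0,0,-0.97,0,-0.48,1]
    - [0,0,0,-0.97,0,-0.48,1]
    - [0,0,0,0,0,0,1]
    - [0,0,0,0,0,0,1]

```text
time_s: 4.3
eef_pos: [0.5634, 0.178, 0.2309]
eef_rot: [0.409, -0.409, -0.577, 0.577]
wrist_force: [-2.0, -1.1, 0.0]
opening: 1.0
```

```bash
python3 st.py; python3 - <<'E'
from h import *
im,d,W,_=cloud("wrist");cv2.imwrite("pics/w2.png",im)
im,d,W,_=cloud("side");cv2.imwrite("pics/s2.png",im)
E
```

```text
t 4.3 eef [0.5634 0.178  0.2309] mach x,y mm -0.2 40.0 toolx yaw 109.29 down [-0.001  0.    -1.   ]
F [-2.02 -1.11  0.02] along my -0.37 open 1.0
```

View pics/w2.png

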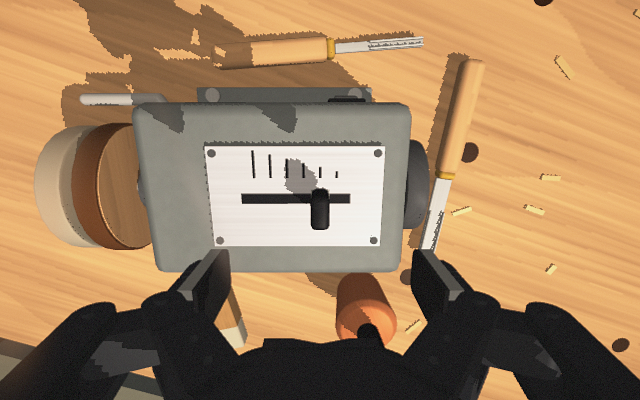

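View pics/s2.png

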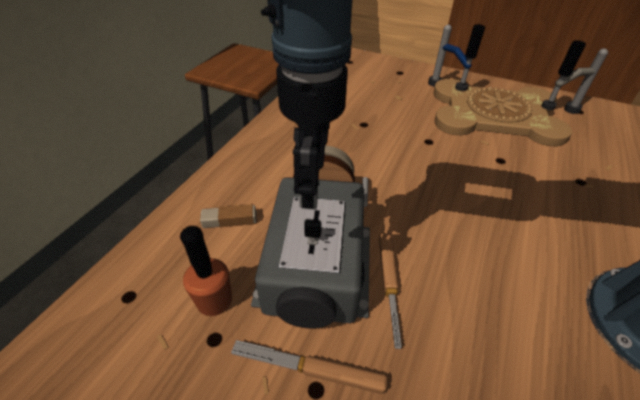

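Wrist view: bars run from the longest at u=253 (towards the wheels) to the off bar at u=337. The paddle is at u≈320, which is the first click. I'll measure the bars relative to the tool.

```bash
python3 - <<'E'
from h import *
exec(open('st.py').read().split("o=ctrl")[0])
im,d,W,(K,R,t)=cloud("wrist")
cv2.imwrite("pics/w2z.png",cv2.resize(im[140:260,190:400],None,fx=3.8,fy=3.8,interpolation=cv2.INTER_CUBIC))
def ray(u,v,z):
    d=R.T@np.linalg.inv(K)@[u,v,1];o=-R.T@t
    p=o+d*(z-o[2])/d[2]-C; return (1000*p@nx).round(1),(1000*p@ny).round(1)
for p in [(211,153),(379,153),(374,240),(221,240),(242,198),(350,198)]+[(u,170) for u in (253,270,287,303,320,337)]: print(p,ray(*p,.12))
P=(W-C); mx,my=P@nx*1000,P@ny*1000
m=(W[...,2]>.158)&(W[...,2]<.175)&(abs(mx)<25)&(my>0)&(my<80)
print("paddle top",m.sum(),[np.percentile(a[m],[1,50,99]).round(1) for a in (mx,my)],W[...,2][m].mean())
E
```

```text
(211, 153) (np.float64(-39.0), np.float64(-51.1))
(379, 153) (np.float64(-39.0), np.float64(88.9))
(374, 240) (np.float64(39.2), np.float64(88.5))
(221, 240) (np.float64(39.2), np.float64(-49.6))
(242, 198) (np.float64(-0.1), np.float64(-28.0))
(350, 198) (np.float64(-0.1), np.float64(65.8))
(253, 170) (np.float64(-24.7), np.float64(-17.0))
(270, 170) (np.float64(-24.7), np.float64(-2.6))
(287, 170) (np.float64(-24.7), np.float64(11.8))
(303, 170) (np.float64(-24.7), np.float64(25.4))
(320, 170) (np.float64(-24.7), np.float64(39.7))
(337, 170) (np.float64(-24.7), np.float64(54.1))
paddle top 638 [array([-13.2,  -2.2,  11. ]), array([31.7, 38.3, 44.9])] 0.16565228046180783
```

View pics/w2z.png

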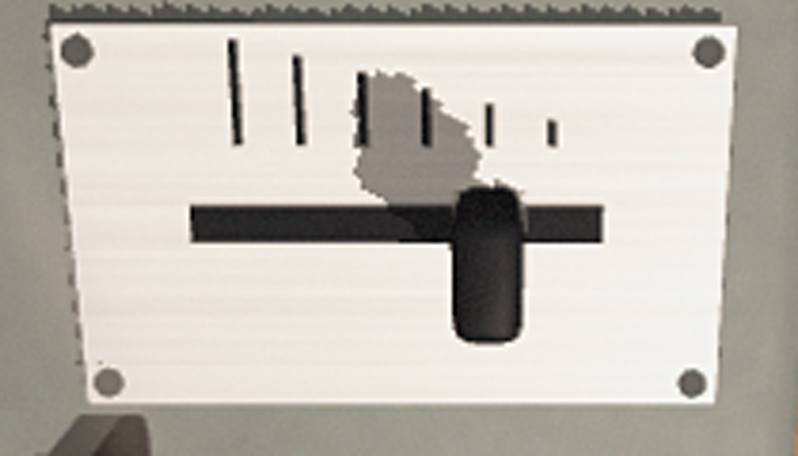

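Request:
step_arm:
  commands:
    - [0,0,0,0,0.8,0,1]
    - [0,0,0,0,0.8,0,1]
    - [0,0,0,0,0.8,0,1]
    - [0,0,0,0,0.6,0,1]
    - [0,0,0,0,0.4,0,1]
    - [0,0,0,0,0,0,1]
    - [0,0,0,0,0,0,1]

```text
time_s: 5.15
eef_pos: [0.5635, 0.1789, 0.1299]
eef_rot: [-0.408, 0.408, 0.578, -0.577]
wrist_force: [0.8, -0.1, 0.4]
opening: 1.001
```

```bash
cat > look.py <<'E'
from h import *
import sys
exec(open('st.py').read())
n=sys.argv[1]
im,d=ctrl.camera("wrist");cv2.imwrite(f"pics/w{n}.png",im)
im2,_=ctrl.camera("side");im2=cv2.resize(im2[100:330,220:420],None,fx=2,fy=2,interpolation=cv2.INTER_CUBIC);cv2.imwrite(f"pics/s{n}.png",im2)
E
python3 look.py 3
```

```text
t 5.15 eef [0.5635 0.1789 0.1299] mach x,y mm 0.1 40.9 toolx yaw 109.47 down [ 0.001  0.    -1.   ]
F [ 0.75 -0.05  0.4 ] along my -0.3 open 1.001
```

View pics/w3.png

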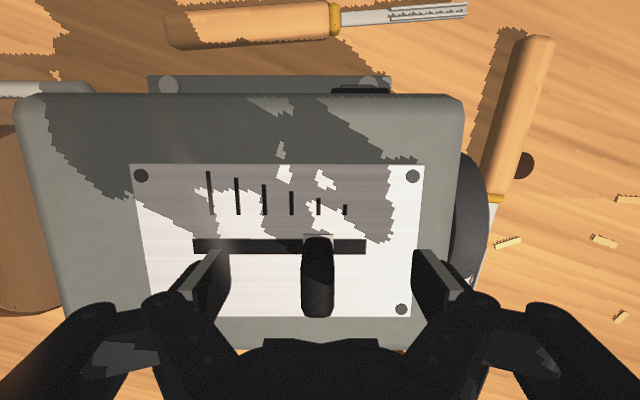

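View pics/s3.png

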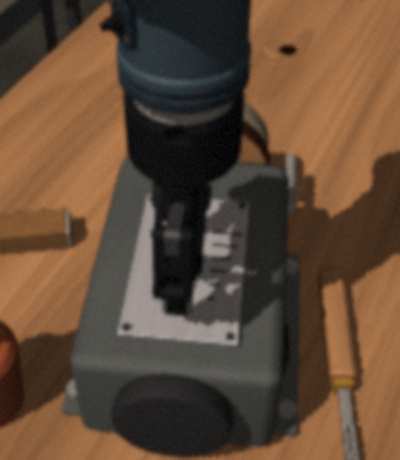

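Request:
step_arm:
  commands:
    - [0,0,0,0.4,0,0,1]
    - [0,0,0,0.4,0,0,1]
    - [0,0,0,0.2,0,0,1]
    - [0,0,0,0,0,0,1]
    - [0,0,0,0,0,0,1]

```text
time_s: 5.75
eef_pos: [0.5532, 0.2071, 0.1294]
eef_rot: [0.408, -0.408, -0.577, 0.577]
wrist_force: [0.1, 0.2, -0.6]
opening: 1.002
```

Request:
step_arm:
  commands:
    - [0,0,0,0.03,0,0,1]
    - [0,0,0,0.03,0,0,1]
    - [0,0,0,0,0,0,1]

```text
time_s: 6.05
eef_pos: [0.5528, 0.2083, 0.1293]
eef_rot: [0.409, -0.408, -0.577, 0.577]
wrist_force: [0.3, -0.3, 0.2]
opening: 1.001
```

Request:
step_arm:
  commands:
    - [0,0,0,0.03,0,0,1]
    - [0,0,0,0.03,0,0,1]
    - [0,0,0,0,0,0,1]

```text
time_s: 6.35
eef_pos: [0.5521, 0.2102, 0.1293]
eef_rot: [-0.408, 0.408, 0.577, -0.577]
wrist_force: [0.4, 0.2, 0.4]
opening: 1.002
```

```bash
python3 look.py 4
```

```text
t 6.35 eef [0.5521 0.2102 0.1293] mach x,y mm -0.1 74.1 toolx yaw 109.44 down [-0.  0. -1.]
F [0.44 0.23 0.39] along my 0.07 open 1.002
```

View pics/w4.png

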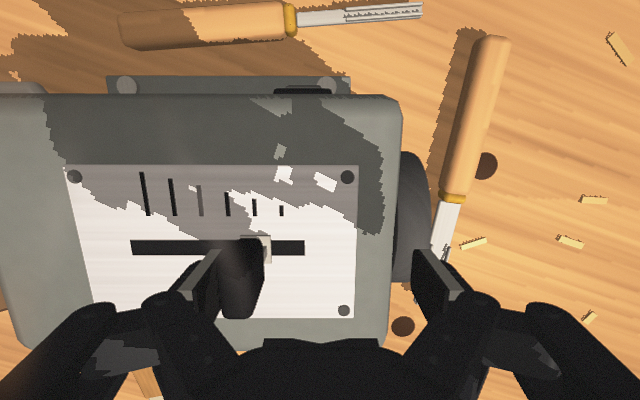

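The pad's front edge (u≈220) is nearly at the paddle and there's no force yet. I'll continue in small steps.

Request:
step_arm:
  commands:
    - [0,0,0,0.03,0,0,1]
    - [0,0,0,0.03,0,0,1]
    - [0,0,0,0,0,0,1]

```text
time_s: 6.75
eef_pos: [0.5517, 0.2115, 0.1293]
eef_rot: [0.408, -0.409, -0.577, 0.577]
wrist_force: [-0.1, -2.9, -0.5]
opening: 0.999
```

Request:
step_arm:
  commands:
    - [0,0,0,0.03,0,0,1]
    - [0,0,0,0.03,0,0,1]
    - [0,0,0,0,0,0,1]

```text
time_s: 7.05
eef_pos: [0.5511, 0.2132, 0.1293]
eef_rot: [0.408, -0.409, -0.577, 0.577]
wrist_force: [1.9, -3.0, -0.0]
opening: 0.999
```

Request:
step_arm:
  commands:
    - [0,0,0,0.03,0,0,1]
    - [0,0,0,0.03,0,0,1]
    - [0,0,0,0,0,0,1]

```text
time_s: 7.35
eef_pos: [0.5502, 0.2157, 0.1293]
eef_rot: [-0.409, 0.408, 0.577, -0.577]
wrist_force: [0.6, -1.3, -0.6]
opening: 1.002
```

```bash
python3 look.py 5
```

```text
t 7.35 eef [0.5502 0.2157 0.1293] mach x,y mm -0.1 79.9 toolx yaw 109.45 down [-0.     0.001 -1.   ]
F [ 0.59 -1.32 -0.56] along my -1.44 open 1.002
```

View pics/w5.png

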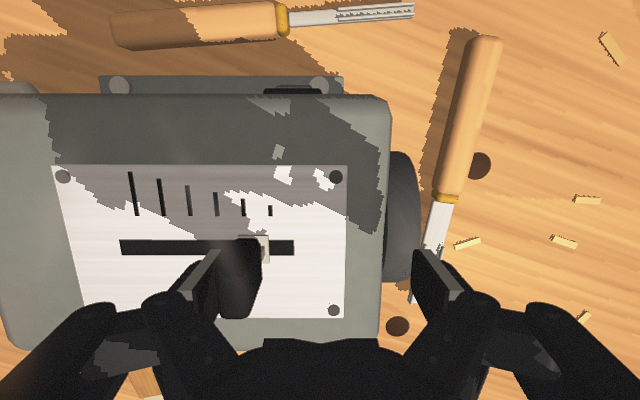

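Request:
step_arm:
  commands:
    - [0,0,0,0.03,0,0,1]
    - [0,0,0,0.03,0,0,1]
    - [0,0,0,0,0,0,1]

```text
time_s: 7.75
eef_pos: [0.5496, 0.2173, 0.1293]
eef_rot: [-0.408, 0.408, 0.577, -0.577]
wrist_force: [-0.5, -0.4, 0.2]
opening: 1.0
```

```bash
python3 look.py 6
```

```text
t 7.75 eef [0.5496 0.2173 0.1293] mach x,y mm -0.1 81.7 toolx yaw 109.45 down [-0.     0.001 -1.   ]
F [-0.51 -0.4   0.23] along my -0.21 open 1.0
```

View pics/w6.png

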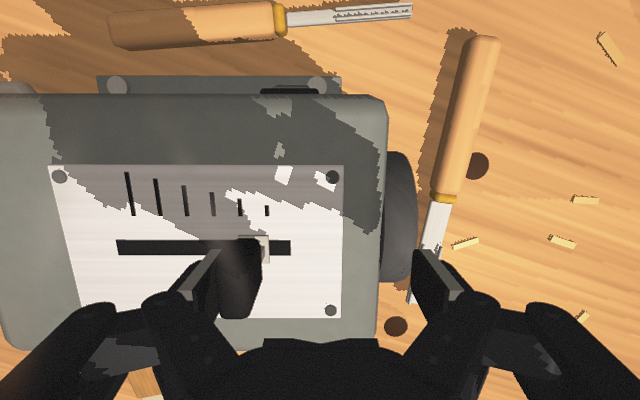

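Request:
step_arm:
  commands:
    - [0,0,0,0.03,0,0,1]
    - [0,0,0,0,0,0,1]
    - [0,0,0,0,0,0,1]

```text
time_s: 8.15
eef_pos: [0.5494, 0.2179, 0.1293]
eef_rot: [-0.408, 0.408, 0.577, -0.577]
wrist_force: [-0.2, 0.7, 0.4]
opening: 1.002
```

```bash
python3 look.py 7
```

```text
t 8.15 eef [0.5494 0.2179 0.1293] mach x,y mm -0.1 82.3 toolx yaw 109.44 down [-0.  0. -1.]
F [-0.15  0.67  0.42] along my 0.68 open 1.002
```

View pics/w7.png

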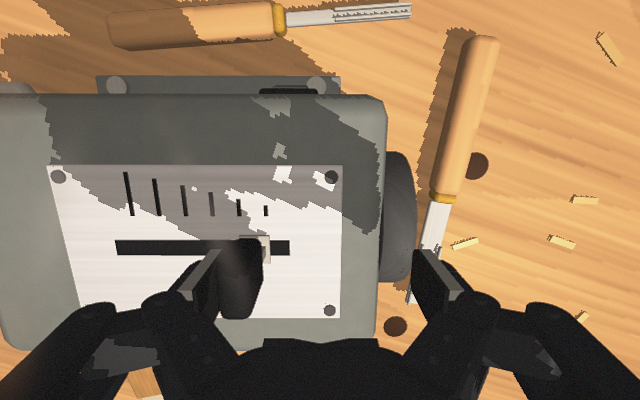

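Request:
step_arm:
  commands:
    - [0,0,0,0.03,0,0,1]
    - [0,0,0,0,0,0,1]
    - [0,0,0,0,0,0,1]

```text
time_s: 8.55
eef_pos: [0.5491, 0.2187, 0.1293]
eef_rot: [-0.408, 0.408, 0.577, -0.577]
wrist_force: [-0.2, 0.3, -0.4]
opening: 1.001
```

```bash
python3 look.py 8
```

```text
t 8.55 eef [0.5491 0.2187 0.1293] mach x,y mm -0.1 83.1 toolx yaw 109.44 down [-0.  0. -1.]
F [-0.18  0.28 -0.36] along my 0.32 open 1.001
```

View pics/w8.png

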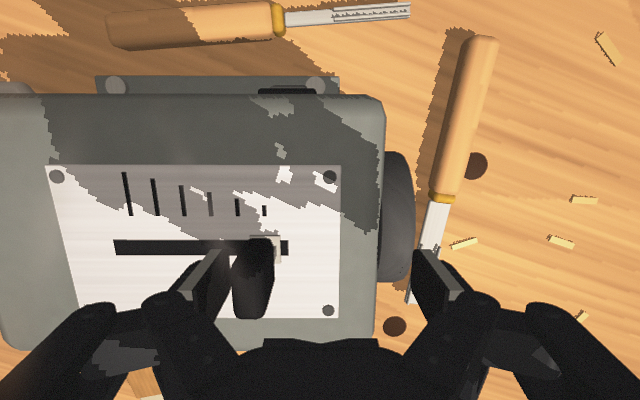

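The lever jumped: the paddle's right edge went from u=264 to 274. I'll centre the tool over it and check it's fully in off.

Request:
step_arm:
  commands:
    - [0,0,0,-0.4,0,0,1]
    - [0,0,0,-0.4,0,0,1]
    - [0,0,0,-0.15,0,0,1]
    - [0,0,0,0,0,0,1]
    - [0,0,0,0,0,0,1]

```text
time_s: 9.15
eef_pos: [0.5587, 0.1914, 0.1293]
eef_rot: [-0.409, 0.409, 0.577, -0.577]
wrist_force: [0.6, -0.3, -0.6]
opening: 0.999
```

```bash
python3 look.py 9; python3 - <<'E'
import cv2
im=cv2.imread('pics/w9.png');cv2.imwrite('pics/w9z.png',cv2.resize(im[150:330,140:460],None,fx=2.5,fy=2.5,interpolation=cv2.INTER_CUBIC))
E
```

```text
t 9.15 eef [0.5587 0.1914 0.1293] mach x,y mm -0.2 54.2 toolx yaw 109.39 down [-0.  0. -1.]
F [ 0.61 -0.25 -0.62] along my -0.44 open 0.999
```

View pics/w9z.png

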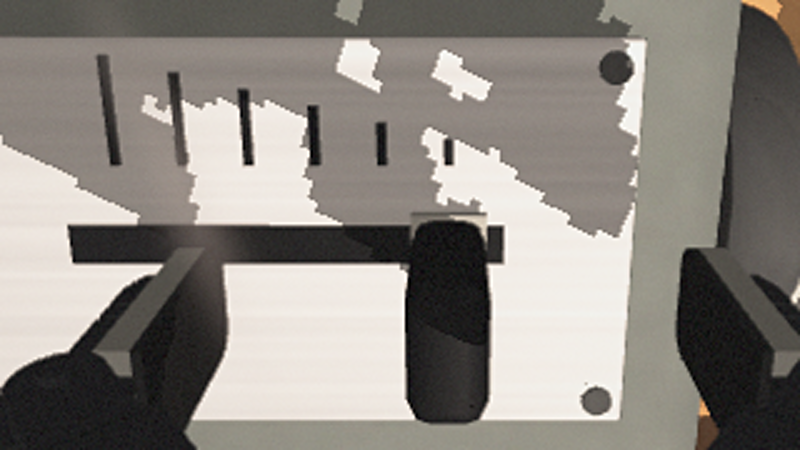

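Paddle is centred on the off bar (both u=448), so it's in off. Now I push towards the wheels.

Request:
step_arm:
  commands:
    - [0,0,0,-0.4,0,0,1]
    - [0,0,0,-0.4,0,0,1]
    - [0,0,0,-0.25,0,0,1]
    - [0,0,0,0,0,0,1]
    - [0,0,0,0,0,0,1]

```text
time_s: 9.75
eef_pos: [0.5692, 0.1616, 0.1293]
eef_rot: [-0.409, 0.409, 0.577, -0.577]
wrist_force: [0.3, -0.1, -0.1]
opening: 1.003
```

Request:
step_arm:
  commands:
    - [0,0,0,-0.03,0,0,1]
    - [0,0,0,-0.03,0,0,1]
    - [0,0,0,0,0,0,1]

```text
time_s: 10.05
eef_pos: [0.5696, 0.1605, 0.1293]
eef_rot: [0.408, -0.408, -0.577, 0.577]
wrist_force: [-0.8, -0.4, 0.6]
opening: 1.0
```

Request:
step_arm:
  commands:
    - [0,0,0,-0.03,0,0,1]
    - [0,0,0,-0.03,0,0,1]
    - [0,0,0,0,0,0,1]

```text
time_s: 10.35
eef_pos: [0.5703, 0.1586, 0.1293]
eef_rot: [0.408, -0.408, -0.577, 0.577]
wrist_force: [-0.8, 0.2, 0.1]
opening: 1.0
```

Request:
step_arm:
  commands:
    - [0,0,0,-0.03,0,0,1]
    - [0,0,0,-0.03,0,0,1]
    - [0,0,0,0,0,0,1]

```text
time_s: 10.65
eef_pos: [0.5709, 0.157, 0.1293]
eef_rot: [-0.409, 0.408, 0.577, -0.577]
wrist_force: [-0.9, 0.9, 0.6]
opening: 1.0
```

Request:
step_arm:
  commands:
    - [0,0,0,-0.03,0,0,1]
    - [0,0,0,-0.03,0,0,1]
    - [0,0,0,0,0,0,1]

```text
time_s: 10.95
eef_pos: [0.5713, 0.1558, 0.1293]
eef_rot: [-0.409, 0.408, 0.577, -0.577]
wrist_force: [-1.5, 4.6, 0.1]
opening: 0.997
```

```bash
python3 look.py 10
```

```text
t 10.95 eef [0.5713 0.1558 0.1293] mach x,y mm -0.2 16.5 toolx yaw 109.45 down [-0.     0.001 -1.   ]
F [-1.46  4.56  0.11] along my 4.79 open 0.997
```

View pics/w10.png

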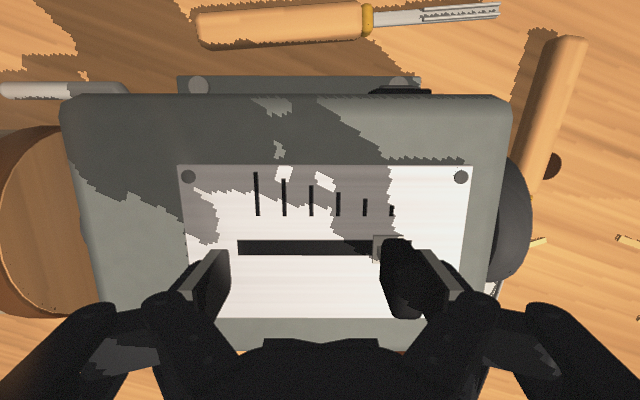

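Contact at tool y≈17 mm, 4.8 N. The click should come near y≈9.5.

Request:
step_arm:
  commands:
    - [0,0,0,-0.03,0,0,1]
    - [0,0,0,-0.03,0,0,1]
    - [0,0,0,-0.03,0,0,1]
    - [0,0,0,-0.03,0,0,1]
    - [0,0,0,-0.03,0,0,1]
    - [0,0,0,0,0,0,1]

```text
time_s: 11.65
eef_pos: [0.5733, 0.1503, 0.1293]
eef_rot: [0.408, -0.409, -0.577, 0.577]
wrist_force: [0.1, -1.5, 0.1]
opening: 1.002
```

Request:
step_arm:
  commands:
    - [0,0,0,-0.03,0,0,1]
    - [0,0,0,-0.03,0,0,1]
    - [0,0,0,0,0,0,1]

```text
time_s: 11.95
eef_pos: [0.5737, 0.1491, 0.1293]
eef_rot: [0.408, -0.409, -0.577, 0.577]
wrist_force: [0.4, 0.2, -0.1]
opening: 0.999
```

```bash
python3 look.py 11
```

```text
t 11.95 eef [0.5737 0.1491 0.1293] mach x,y mm -0.1 9.3 toolx yaw 109.43 down [ 0. -0. -1.]
F [ 0.4   0.21 -0.15] along my 0.06 open 0.999
```

View pics/w11.png

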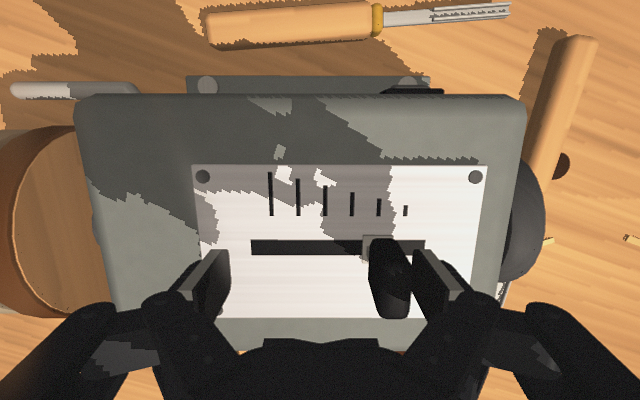

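First click: a gap has opened to the right pad, and the paddle is under the first-click bar. Next click should come near y≈-4.7.

Request:
step_arm:
  commands:
    - [0,0,0,-0.05,0,0,1]
    - [0,0,0,-0.05,0,0,1]
    - [0,0,0,-0.05,0,0,1]
    - [0,0,0,-0.03,0,0,1]
    - [0,0,0,-0.03,0,0,1]
    - [0,0,0,-0.03,0,0,1]
    - [0,0,0,-0.03,0,0,1]
    - [0,0,0,-0.03,0,0,1]
    - [0,0,0,-0.03,0,0,1]
    - [0,0,0,0,0,0,1]

```text
time_s: 13.05
eef_pos: [0.577, 0.1397, 0.1293]
eef_rot: [0.408, -0.409, -0.577, 0.577]
wrist_force: [-0.4, 1.9, -0.1]
opening: 1.006
```

Request:
step_arm:
  commands:
    - [0,0,0,-0.03,0,0,1]
    - [0,0,0,0,0,0,1]
    - [0,0,0,0,0,0,1]

```text
time_s: 13.35
eef_pos: [0.5773, 0.1387, 0.1293]
eef_rot: [0.408, -0.409, -0.577, 0.577]
wrist_force: [0.2, 0.3, 0.1]
opening: 1.002
```

```bash
python3 look.py 12
```

```text
t 13.35 eef [0.5773 0.1387 0.1293] mach x,y mm -0.2 -1.7 toolx yaw 109.43 down [ 0.    -0.001 -1.   ]
F [0.24 0.32 0.08] along my 0.23 open 1.002
```

View pics/w12.png

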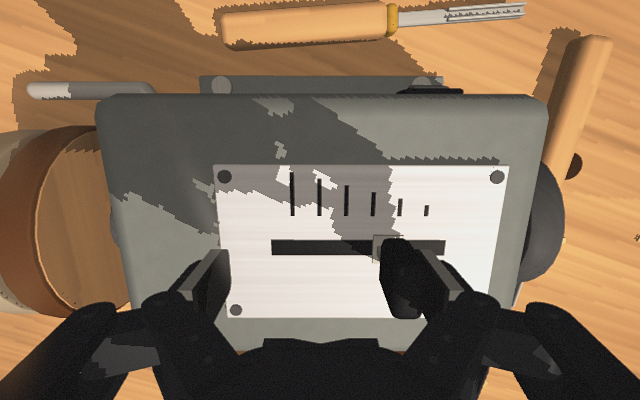

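Request:
step_arm:
  commands:
    - [0,0,0,-0.03,0,0,1]
    - [0,0,0,-0.03,0,0,1]
    - [0,0,0,0,0,0,1]
    - [0,0,0,0,0,0,1]

```text
time_s: 13.85
eef_pos: [0.5779, 0.1372, 0.1293]
eef_rot: [0.408, -0.409, -0.577, 0.577]
wrist_force: [0.7, -0.1, 0.2]
opening: 0.999
```

Request:
step_arm:
  commands:
    - [0,0,0,-0.03,0,0,1]
    - [0,0,0,0,0,0,1]
    - [0,0,0,0,0,0,1]

```text
time_s: 14.15
eef_pos: [0.5781, 0.1365, 0.1293]
eef_rot: [0.408, -0.408, -0.577, 0.577]
wrist_force: [0.3, 0.1, -1.2]
opening: 1.001
```

```bash
python3 look.py 13
```

```text
t 14.15 eef [0.5781 0.1365 0.1293] mach x,y mm -0.2 -4.1 toolx yaw 109.43 down [ 0. -0. -1.]
F [ 0.29  0.14 -1.22] along my 0.03 open 1.001
```

View pics/w13.png

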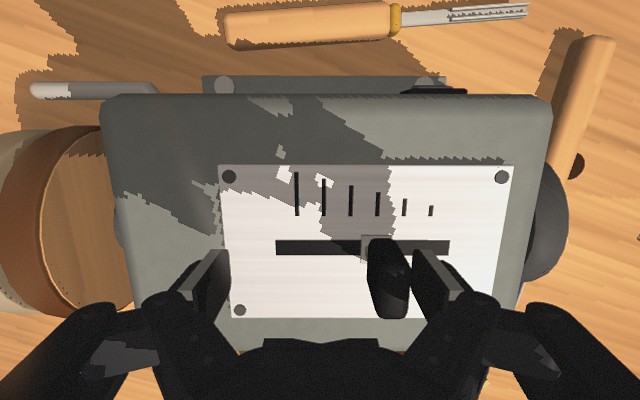

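Second click: the gap has reopened and the stem is under the third-shortest bar (377). The third click should come near y≈-18, and I'll take it slowly.

Request:
step_arm:
  commands:
    - [0,0,0,-0.05,0,0,1]
    - [0,0,0,-0.05,0,0,1]
    - [0,0,0,-0.05,0,0,1]
    - [0,0,0,-0.03,0,0,1]
    - [0,0,0,-0.03,0,0,1]
    - [0,0,0,-0.03,0,0,1]
    - [0,0,0,-0.03,0,0,1]
    - [0,0,0,-0.03,0,0,1]
    - [0,0,0,-0.03,0,0,1]
    - [0,0,0,0,0,0,1]

```text
time_s: 15.25
eef_pos: [0.5814, 0.1272, 0.1293]
eef_rot: [0.408, -0.408, -0.577, 0.577]
wrist_force: [-0.5, 3.1, 0.4]
opening: 1.003
```

Request:
step_arm:
  commands:
    - [0,0,0,-0.03,0,0,1]
    - [0,0,0,0,0,0,1]
    - [0,0,0,0,0,0,1]

```text
time_s: 15.55
eef_pos: [0.5818, 0.126, 0.1293]
eef_rot: [0.408, -0.409, -0.577, 0.577]
wrist_force: [-0.6, 0.7, 0.9]
opening: 0.998
```

Request:
step_arm:
  commands:
    - [0,0,0,-0.03,0,0,1]
    - [0,0,0,0,0,0,1]
    - [0,0,0,0,0,0,1]

```text
time_s: 15.85
eef_pos: [0.5821, 0.1252, 0.1293]
eef_rot: [0.408, -0.409, -0.577, 0.577]
wrist_force: [-0.6, 0.1, 0.4]
opening: 1.002
```

```bash
python3 look.py 14
```

```text
t 15.85 eef [0.5821 0.1252 0.1293] mach x,y mm -0.2 -16.0 toolx yaw 109.43 down [ 0. -0. -1.]
F [-0.58  0.14  0.36] along my 0.33 open 1.002
```

View pics/w14.png

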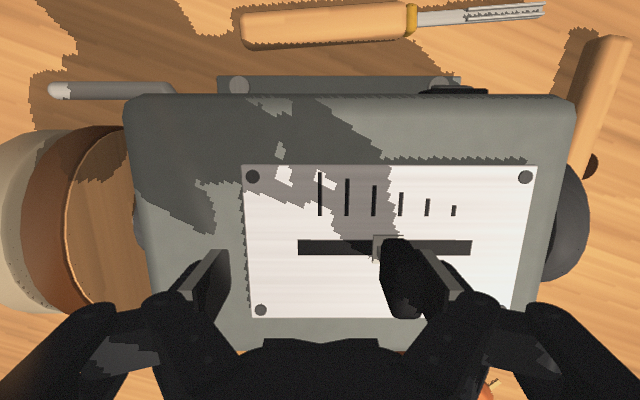

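Request:
step_arm:
  commands:
    - [0,0,0,-0.03,0,0,1]
    - [0,0,0,0,0,0,1]
    - [0,0,0,0,0,0,1]

```text
time_s: 16.25
eef_pos: [0.5824, 0.1245, 0.1293]
eef_rot: [0.408, -0.408, -0.577, 0.577]
wrist_force: [0.0, -0.8, -0.3]
opening: 1.007
```

Request:
step_arm:
  commands:
    - [0,0,0,-0.03,0,0,1]
    - [0,0,0,0,0,0,1]
    - [0,0,0,0,0,0,1]

```text
time_s: 16.55
eef_pos: [0.5826, 0.1237, 0.1293]
eef_rot: [0.408, -0.408, -0.577, 0.577]
wrist_force: [0.7, 0.4, -0.2]
opening: 1.0
```

```bash
python3 look.py 15
```

```text
t 16.55 eef [0.5826 0.1237 0.1293] mach x,y mm -0.2 -17.6 toolx yaw 109.43 down [ 0. -0. -1.]
F [ 0.72  0.36 -0.2 ] along my 0.1 open 1.0
```

View pics/w15.png

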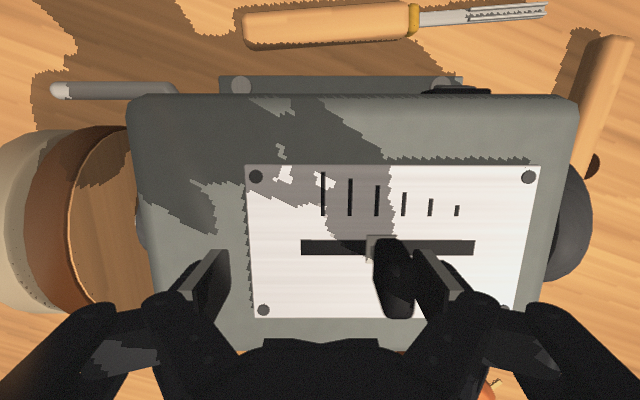

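It appears to be starting its jump, so I'll wait without moving and look again.

Request:
step_arm:
  commands:
    - [0,0,0,0,0,0,1]
    - [0,0,0,0,0,0,1]
    - [0,0,0,0,0,0,1]

```text
time_s: 16.95
eef_pos: [0.5826, 0.1238, 0.1293]
eef_rot: [-0.408, 0.408, 0.577, -0.577]
wrist_force: [-0.2, 0.3, -0.5]
opening: 1.004
```

```bash
python3 look.py 16
```

```text
t 16.95 eef [0.5826 0.1238 0.1293] mach x,y mm -0.2 -17.4 toolx yaw 109.44 down [ 0. -0. -1.]
F [-0.17  0.25 -0.51] along my 0.3 open 1.004
```

View pics/w16.png

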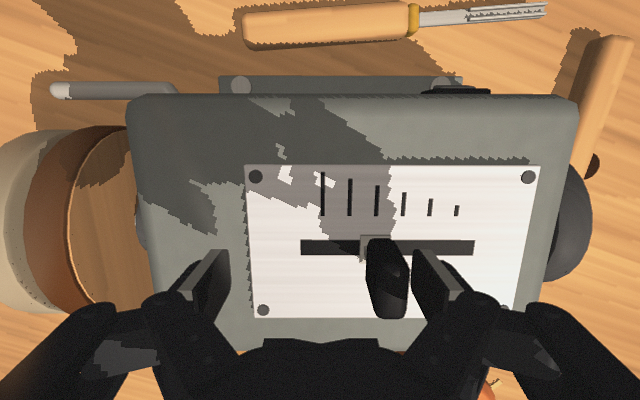

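The third click has landed, with the gap open. I'll centre around the paddle and verify before lifting.

Request:
step_arm:
  commands:
    - [0,0,0,0.4,0,0,1]
    - [0,0,0,0.4,0,0,1]
    - [0,0,0,0.17,0,0,1]
    - [0,0,0,0,0,0,1]
    - [0,0,0,0,0,0,1]

```text
time_s: 17.55
eef_pos: [0.5728, 0.1516, 0.1293]
eef_rot: [0.408, -0.408, -0.577, 0.577]
wrist_force: [-0.2, -0.2, 0.6]
opening: 0.999
```

```bash
python3 look.py 17
```

```text
t 17.55 eef [0.5728 0.1516 0.1293] mach x,y mm -0.1 12.0 toolx yaw 109.49 down [ 0. -0. -1.]
F [-0.21 -0.2   0.59] along my -0.12 open 0.999
```

View pics/w17.png

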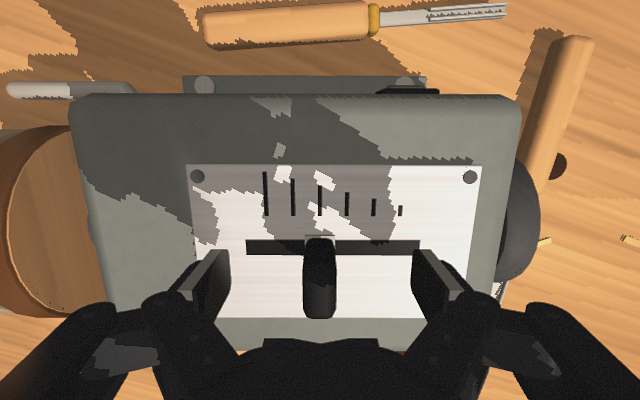

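Paddle at u=319 lines up with the fourth bar from off (u=320), so it's in the third notch. Lifting clear.

Request:
step_arm:
  commands:
    - [0,0,0,0,-0.4,0,1]
    - [0,0,0,0,-0.8,0,1]
    - [0,0,0,0,-0.9,0,1]
    - [0,0,0,0,-0.9,0,1]
    - [0,0,0,0,-0.6,0,1]
    - [0,0,0,0,0,0,1]
    - [0,0,0,0,0,0,1]

```text
time_s: 18.35
eef_pos: [0.573, 0.1511, 0.2376]
eef_rot: [-0.408, 0.409, 0.577, -0.577]
wrist_force: [0.1, 0.6, -0.8]
opening: 1.003
```

```bash
python3 look.py 18
```

```text
t 18.35 eef [0.573  0.1511 0.2376] mach x,y mm -0.1 11.4 toolx yaw 109.42 down [ 0.001  0.    -1.   ]
F [ 0.05  0.61 -0.76] along my 0.56 open 1.003
```

View pics/w18.png

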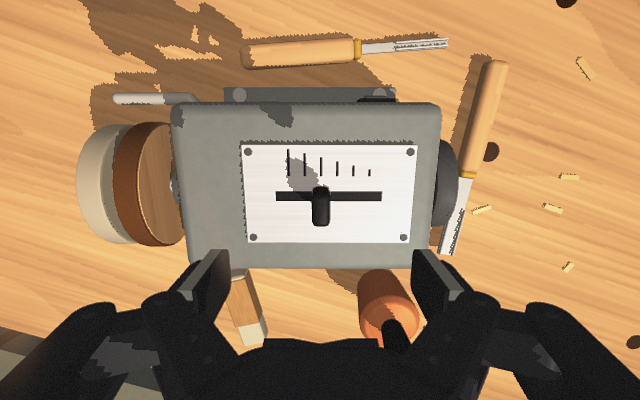

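The paddle (u=321) sits under the fourth bar from off (u=321). The tools haven't moved and the gripper is clear.

```bash
python3 -c "
from bench import ctrl
print(ctrl.hand_in())"
```

```text
the job is handed in; nothing more can be done
None
```

The lever is resting in the third notch past off, and the job is handed in at about 18 s of robot time.

- **Start:** the lever was in the first click. With the open fingers either side of the paddle, I pushed it with the inner face of one finger back into the off notch. The wrist picture then showed it lined up with the off bar.
- **Three clicks:** I pushed with the other finger towards the wheels in steps of about 1 mm, and checked each of the three clicks in the wrist picture. The highest push force in any reading was about 5 N. The finger never went past the halfway point that triggers the third click, so it could not have pushed the lever past that notch.
- **Last checks:** after backing off and lifting clear, the paddle is under the fourth bar counting from off (both at u≈321), which is the third click. The wrist force is at noise level, and in the wrist view the tools look undisturbed.
- **Disagreements:** the camera views differed by about 1–2 mm on where the machine and paddle are. In the top view the trained network also mistook one bystander tool for another (the compound bar for the mallet). Neither affected the result.

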